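# Hold a sprung chamber lid at its angle mark

### The job

The sample chamber's lid is clamped shut: slide the clamp's jaw (blue tab) fully back from the lid while the lid stays shut, then lift the sprung lid by its steel handle until its red pointer stands at the orange index on the quadrant, without swinging it well past the index. The spring shuts the lid when it is let go, so finish while still holding the handle, with the lid steady at the index; leave the index and the things standing around alone.

Things in the scene. Friction and masses are not known exactly. Their poses are not given: they have to be found in the camera images.
- hinge_line (a point): Middle of the lid's hinge line, fixed on the chamber. Chamber axes: x from its front to its back, along the hinge line, y from the hinge towards the clamp, z up. From this point the housing spans x -90..90 and y -10..190 mm; the bench lies 77 mm below; the clamp bed reaches y 268 mm.
- chamber: White sample chamber, fixed on the bench, place and yaw vary; 180 mm deep (x), 200 mm wide (y), 70 mm high; origin under its middle, axes as for the hinge line. On its back (+x) stands a thin aluminium quadrant, 100 mm behind the middle, up to 175 mm from the hinge line and 65 degrees, with a tick each 5 degrees. Hinge on its -y side, clamp on its +y side.
- lid_handle (a point): Middle of the lid's steel handle bar: round, 10 mm thick, 90 mm long, parallel to the hinge line, on posts at its ends, centre 30 mm above the lid's top face. With the lid shut it lies 130 mm from the hinge line along y and 37 mm above it (114 mm above the bench); it moves in an arc about the hinge line. Axes of the lid.
- lid (a joint): Lid angle in rad: 0 shut, grows as the free edge rises; stop at 1.15. A spring and its weight pull it shut: lifting at the handle takes about 4.5 N when shut, 7 N at 0.8 rad. The lid (grey, 180 x 190 x 14 mm, 0.25 kg) cannot rise while the jaw's lip lies over its edge.
- lid_pointer (a point): Tip of the red pointer on the lid's back edge, 145 mm from the hinge line; axes of the lid (y from the hinge to the free edge, x along the hinge line).
- mark (a joint): Angle of the orange index on the quadrant, in rad, measured as the lid's is: the lid is at the index when both values are equal. Varies from 0.4 to 0.95. It is held by light friction only; not to be touched.
- mark_tip (a point): Tip of the orange index (14 mm wide, pointing at the hinge line), 138 mm from the hinge line, just behind the path of the red pointer; axes turn with the index as the lid's do (y away from the hinge line).
- jaw (a joint): Travel of the clamp jaw in m: 0 shut (its lip lies 12 mm over the lid's free edge, 2 mm above it), grows as it slides away from the lid (along +y of the chamber) to its stop at 0.034. The lid is free from about 0.014. It slides stiffly (2 N or more) and stays where it is left.
- jaw_tab (a point): Grip point of the jaw's upright blue tab, in its middle, 17 mm below its top: 12 mm thick along the slide (y of the chamber), 34 mm wide; top 135 mm above the bench. The jaw's lip tops at 92 mm above the bench and the lid's handle bar stands 77 mm from the tab, towards the hinge, when the jaw is shut.
- jar_centre (a point): Bystander: white-capped specimen jar, 53 mm wide, 62 mm high, centre half-way up, in front of the chamber.
- dish_centre (a point): Bystander: small round dish with pale filling, 55 mm wide, 14 mm high, beside the chamber on its hinge side, to the front.
- dropper_centre (a point): Bystander: small white bottle with blue cap, 31 mm wide, 56 mm high, beside the chamber on its hinge side, to the back.

How it is judged:
By the outcome, as a careful person would: the job done as asked, in the order asked, and still so for the second after the job is handed in, while the arm keeps its last pose, push and grip.
It also fails if it takes over 45 s, if anything falls off the work surface, if the arm or the gripper's body presses on something with over 40 N, if the wrist force passes 120 N, or if a joint passes its speed limit or range.

### The arm

A 6-joint arm with a two-finger parallel gripper is mounted at the origin on a cart in front of the work surface, level with it; the furniture and walls round the work are solid. World frame = base frame: x ahead of the robot, y to its left, z up, the work surface at z = 0. Lengths are in mm, angles in rad, forces in N, time in s.
With the tool pointing down it reaches from about 150 to 775 mm from the base axis. Payload 6.1 kg.
Tool frame: the origin (TCP) lies at the very end of the fingers, on their centre line; the grasp point (between the pads) lies 19 mm behind it (grasp_offset is the distance from the TCP to the grasp point, in mm); z points along the fingers, y is the direction in which the jaws open and shut (so a half turn about z gives the same grasp; the last joint's range is limited). The gripper opens to 85 mm and grips with 20 to 120 N. Pads are 22 mm wide; open, the fingers measure 114 mm over their backs; the gripper's body (76 mm by 85 mm) begins 54 mm behind the grasp point. The pads swing forward as they close: fully open they stand 13 mm farther back than shut.
Start: joints at [-1.302, 0.126, -0.04, 1.405, 0, 1.571], TCP at [139.421, -506.132, 207.095] pointing down, gripper open.
Joint ranges: [-2.72, 2.72], [-0.95, 1.95], [-1.27, 1.35], [-1.78, 2.02], [-1.46, 1.47], [-3.14, 3.14]. Speed limits (rad/s): [2.39, 2.39, 3.01, 3.14, 3.14, 3.14].

### API

Orientations are given as a 3x3 rotation matrix whose columns are the frame's x, y, z axes.
In Python, from cell import * gives the robot as it stands. Calls block until the motion is done:
- goto(position, orientation): joint-space move of the TCP to a pose.
- move_linear(position, vel=150, rotation=None): straight line of the TCP; rotation=None keeps the orientation; vel is the mean speed in mm/s.
- move_joints(angles): joint-space move.
- set_gripper(opening, strength=None): finger opening in mm; strength is the grip in N (None keeps the last); returns when the fingers have stopped.
- wait(seconds).
- ik(position, orientation): joint angles nearest the present ones, or None.
- state(): the state.
- snapshot(name): name is "scene" or "side" or "wrist"; returns a dict with "frame" (400x640x3 uint8, red, green, blue), "range_z" (400x640 float32, mm along the optical axis (not along the pixel's ray), 0 where there is no reading), "vfov" (degrees; the focal length in pixels is half the picture's height over the tangent of half this angle, whatever the lens; pixels are square), "cx", "cy" (the principal point, pixels), "rvec" (rotation vector, rad) and "tvec" (3), from world to camera coordinates, as OpenCV has them. Camera axes: x right, y down, z forward; pixel columns grow to the right and rows downward; lengths in mm; the calibration is good to about 2 mm. A picture is of the moment at which its call begins.
A pose or a line that the arm cannot do raises MotionError and nothing moves.
- hand_in(): hands the job in, once; it reports no verdict.
The state is a dict: "clock": time; "joint_pos": joint angles; "dq": joint speeds; "tau": joint torques, N m; "tool_pos": TCP position; "orientation": TCP orientation; "ft_force": force on the tool from outside, world axes, zero at the start; "wrist_torque": the same for the moment, N m; "grip_width": finger opening in mm.
Only numpy, scipy, OpenCV 4.12 (cv2) and the standard library are available. Lean on these libraries where they do the work, as an engineer would, in place of code of your own. Each camera call takes 0.05 s, during which the arm holds its last target.

## Working session

There is one attempt and no reset: what is moved stays moved. The work goes in short steps, each a Python script; the robot and the scene stay as the last script left them, time stands still between calls to the robot, and variables do not carry over. Pictures are saved under pics/ and viewed, and the job is handed in when it is done.

```bash
ls; mkdir -p pics
python3 - <<'E'
from cell import *
import cv2,numpy as np,pickle
d={}
for n in("scene","side","wrist"):
    s=snapshot(n);d[n]=s
    cv2.imwrite(f"pics/{n}0.png",s["frame"][:,:,::-1]);print(n,s["vfov"],s["cx"],s["cy"],s["rvec"],s["tvec"])
pickle.dump(d,open("s0.pkl","wb"))
print(state())
E
```

```text
pics
scene 46.686439332249364 321.8593279461753 200.86415459397614 [ 1.91800618 -0.62001798  0.39918115] [-582.33828251  138.7270449   834.67350375]
side 42.40894261165567 322.6280420491586 208.28500919474763 [-0.03172889 -2.85381601  1.29403817] [539.9213618  238.09243691 822.73728034]
wrist 59.37432386160546 316.7165644202946 199.06326014472273 [-2.28414451  1.73856532  0.28516345] [-524.9872541   -40.31385436  380.00388705]
{'clock': 0.15, 'joint_pos': array([-1.30201982e+00,  1.26292019e-01, -4.03501103e-02,  1.40540662e+00,
       -4.61914945e-05,  1.57082396e+00]), 'dq': array([ 1.45007719e-03, -2.02320254e-03,  1.78532293e-03, -4.78954163e-04,
       -5.82928721e-04,  6.93047341e-05]), 'tau': array([ 3.50992223e-04, -4.36276889e+01,  3.53149295e+01,  1.36301943e-02,
        1.24784424e-04,  4.15188566e-06]), 'tool_pos': array([ 139.31145766, -505.83096346,  206.49270214]), 'orientation': array([[ 9.64103840e-01,  2.65525220e-01, -3.77115367e-04],
       [ 2.65525484e-01, -9.64103101e-01,  1.19518601e-03],
       [-4.62260652e-05, -1.25241716e-03, -9.99999215e-01]]), 'ft_force': array([ 0.20185922,  0.10524106, -0.07161874]), 'wrist_torque': array([ 0.00346184, -0.00153028,  0.01368457]), 'grip_width': 85.63947640856655}
```

View pics/scene0.png

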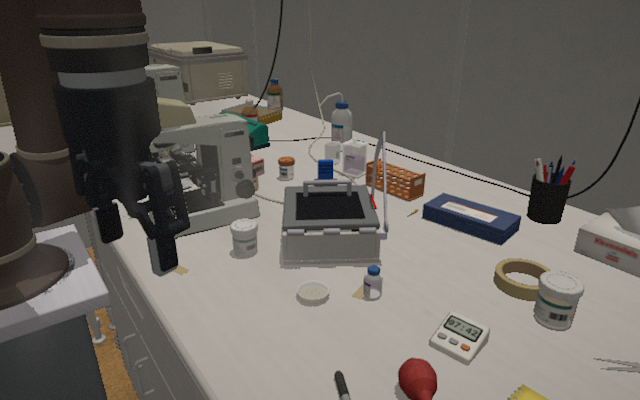

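View pics/side0.png

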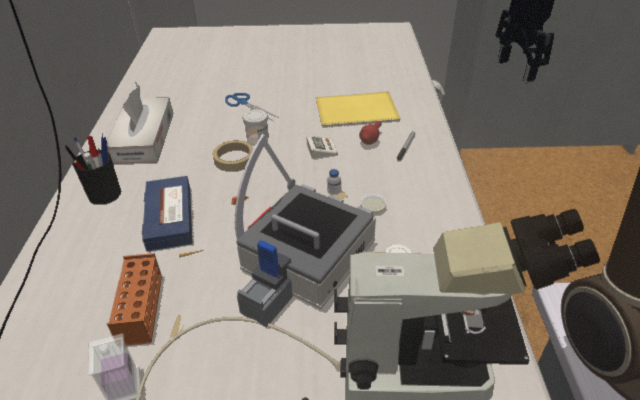

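View pics/wrist0.png

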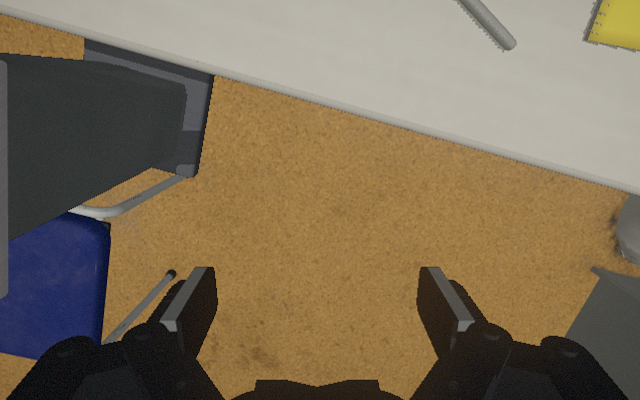

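The scene view has the chamber at about (330,220), the handle at (328,185), the blue tab at (325,170) and the quadrant at (380,185). The side view has the tab at (267,258) and the handle at (296,232). I'll enlarge both views.

```bash
cat > h.py <<'E'
import cv2,numpy as np,pickle
def cam(s):
    R,_=cv2.Rodrigues(np.array(s["rvec"],float));t=np.array(s["tvec"],float).ravel()
    f=200/np.tan(np.radians(s["vfov"])/2);return R,t,f
def px2w(s,u,v,z=None):
    "by depth median, or by plane z"
    R,t,f=cam(s);r=np.array([(u-s["cx"])/f,(v-s["cy"])/f,1])
    if z is None:
        p=s["range_z"][int(round(v))-1:int(round(v))+2,int(round(u))-1:int(round(u))+2];d=np.median(p[p>0]);return R.T@(r*d-t)
    c=-R.T@t;w=R.T@r;return c+w*(z-c[2])/w[2]
def ray(s,u,v):
    R,t,f=cam(s);r=np.array([(u-s["cx"])/f,(v-s["cy"])/f,1]);return -R.T@t,R.T@r/np.linalg.norm(r)
def w2px(s,P):
    R,t,f=cam(s);c=R@np.asarray(P,float)+t;return f*c[:2]/c[2]+[s["cx"],s["cy"]]
def tri(obs):
    A=np.zeros((3,3));b=np.zeros(3)
    for s,u,v in obs:
        c,w=ray(s,u,v);M=np.eye(3)-np.outer(w,w);A+=M;b+=M@c
    return np.linalg.solve(A,b)
def crop(s,x0,y0,w,h,k,name):
    im=s["frame"][y0:y0+h,x0:x0+w,::-1];im=cv2.resize(im,None,fx=k,fy=k,interpolation=cv2.INTER_CUBIC)
    im=np.clip(im.astype(float)*1.4,0,255).astype(np.uint8)
    for x in range((x0+19)//20*20,x0+w,20): cv2.putText(im,str(x),(int((x-x0+.5)*k),8),0,.3,(0,255,255));cv2.line(im,(int((x-x0+.5)*k),10),(int((x-x0+.5)*k),16),(0,255,255))
    for y in range((y0+19)//20*20,y0+h,20): cv2.putText(im,str(y),(0,int((y-y0+.5)*k)),0,.3,(0,255,255));cv2.line(im,(20,int((y-y0+.5)*k)),(26,int((y-y0+.5)*k)),(0,255,255))
    cv2.imwrite("pics/"+name,im)
E
python3 - <<'E'
from h import *
d=pickle.load(open("s0.pkl","rb"))
crop(d["scene"],260,125,150,150,5 if 0 else 4,"sc_c.png");crop(d["side"],220,120,190,150,4,"si_c.png")
for n,u,v in[("scene",327,182),("scene",325,168),("side",296,232),("side",267,258),("side",290,180)]:print(n,u,v,px2w(d[n],u,v))
for n in("scene","side"):
    R,t,f=cam(d[n]);print(n,-R.T@t)
E
```

```text
scene 327 182 [ 582.31075688 -206.19998206  115.61335222]
scene 325 168 [ 624.89356515 -140.95325377  117.38186561]
side 296 232 [ 583.49207601 -218.75917434   84.89265538]
side 267 258 [ 627.93551955 -132.06109282  110.21105824]
side 290 180 [ 598.58994907 -362.44427032   91.85060512]
scene [  61.15639664 -912.2775271   468.03048493]
side [535.55683195 453.84129316 729.59350207]
```

View pics/sc_c.png

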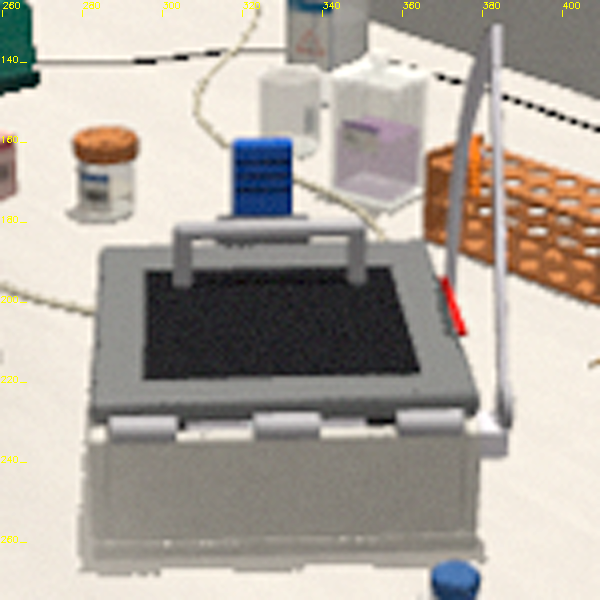

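View pics/si_c.png

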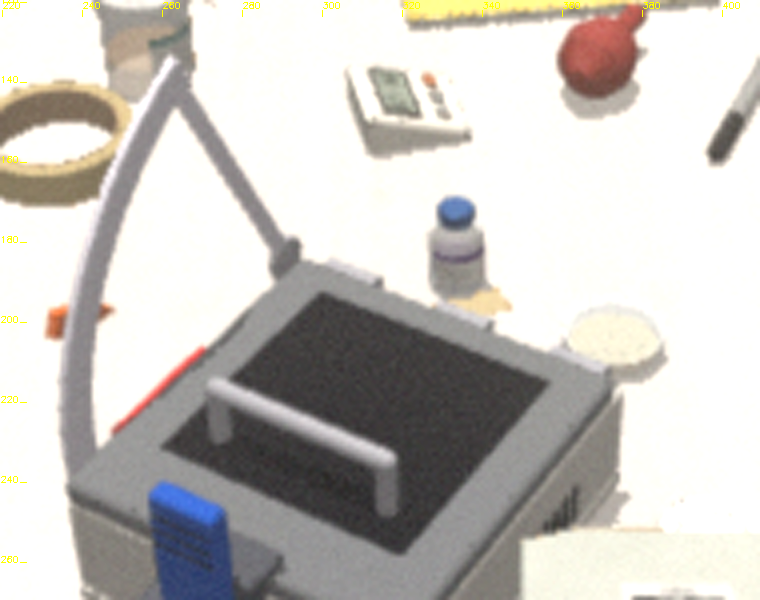

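```bash
cat > fit.py <<'E'
from h import *
from scipy.optimize import least_squares
d=pickle.load(open("s0.pkl","rb"))
obs=[("scene",(-43,130,37),173,228),("scene",(43,130,37),366,229),
("side",(43,130,37),213,384),("side",(-43,130,37),391,459),
("scene",(-17,201,58),233,140),("scene",(17,201,58),293,140),
("side",(17,213,58),151,487),("side",(-17,213,58),227,521)]
def P(p,q):
    c,s=np.cos(p[2]),np.sin(p[2]);return np.array([p[0]+c*q[0]-s*q[1],p[1]+s*q[0]+c*q[1],77+q[2]])
o={"scene":(260,125),"side":(220,120)}
def res(p):
    r=[]
    for n,q,u,v in obs: r+=list(w2px(d[n],P(p,q))-[o[n][0]+u/4-.5,o[n][1]+v/4-.5])
    return r
if __name__=="__main__":
    s=least_squares(res,[600,-340,-.3],loss="soft_l1");p=s.x
    print(p,np.round(np.array(res(p)).reshape(-1,2),1))
    for n,q in[("handle",(0,130,37)),("tab",(0,207,41)),("centre",(0,90,0))]:print(n,P(p,q))
    np.save("pose.npy",p)
    # index: angle from orange pixels
    for n in("scene","side"):
        f=d[n]["frame"].astype(int);m=(f[...,0]>150)&(f[...,1]>60)&(f[...,1]<f[...,0]*.65)&(f[...,2]<80)
        x0,x1,y0,y1=(374,384,155,178) if n=="scene" else(228,252,190,206)
        v,u=np.nonzero(m[y0:y1,x0:x1]);print(n,len(u),u.min()+x0,u.max()+x0,v.min()+y0,v.max()+y0,u.mean()+x0,v.mean()+y0)
    for a in np.arange(.4,1,.05):
        tip=[np.round(w2px(d[n],P(p,(x,138*np.cos(a),138*np.sin(a)))),1) for n in("scene","side") for x in(95,100)]
        print(round(a,2),*tip)
E
python3 fit.py
python3 - <<'E'
from h import *
d=pickle.load(open("s0.pkl","rb"))
crop(d["scene"],350,130,60,85,7,"sc_q.png");crop(d["side"],220,130,80,110,5,"si_q.png")
E
```

```text
[ 515.37141931 -316.67999955   -0.55531505] [[ 3.8  1.6]
 [-2.4  0.2]
 [ 1.8  1.2]
 [-1.5 -0.7]
 [-0.6  2. ]
 [ 0.1  1.6]
 [ 0.3  0.9]
 [-1.7 -0.1]]
handle [ 583.90885391 -206.21452957  114.        ]
tab [ 624.50410363 -140.78498196  118.        ]
centre [ 562.8204125  -240.20390495   77.        ]
scene 26 377 380 159 172 378.3076923076923 165.19230769230768
side 5 233 235 197 198 234.2 197.6
0.4 [374.3 174.2] [376.8 174.1] [251.2 199.3] [248.9 198.4]
0.45 [374.7 171.8] [377.2 171.7] [251.7 195.7] [249.5 194.8]
0.5 [375.1 169.5] [377.6 169.4] [252.4 192.1] [250.2 191.2]
0.55 [375.6 167.3] [378.  167.2] [253.2 188.5] [251.  187.6]
0.6 [376.  165.2] [378.5 165.1] [254.2 184.8] [251.9 184. ]
0.65 [376.5 163.2] [379.  163.1] [255.2 181.1] [252.9 180.3]
0.7 [377.  161.3] [379.6 161.3] [256.3 177.5] [254.1 176.6]
0.75 [377.6 159.6] [380.1 159.5] [257.6 173.8] [255.3 173. ]
0.8 [378.1 158. ] [380.7 157.9] [258.9 170.2] [256.6 169.4]
0.85 [378.7 156.5] [381.3 156.5] [260.3 166.6] [258.1 165.8]
0.9 [379.3 155.2] [381.9 155.2] [261.9 163.1] [259.6 162.3]
0.95 [380.  154.1] [382.6 154. ] [263.5 159.6] [261.2 158.8]
```

View pics/sc_q.png

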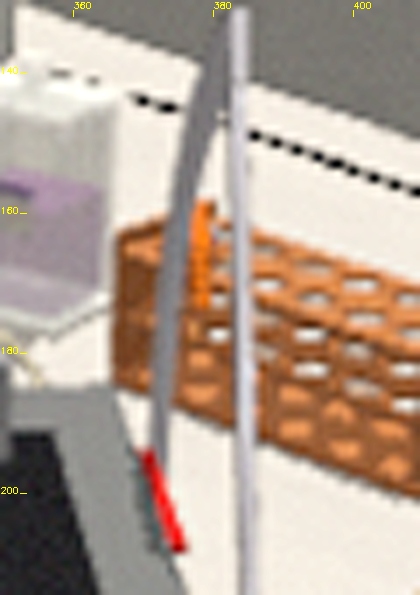

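View pics/si_q.png

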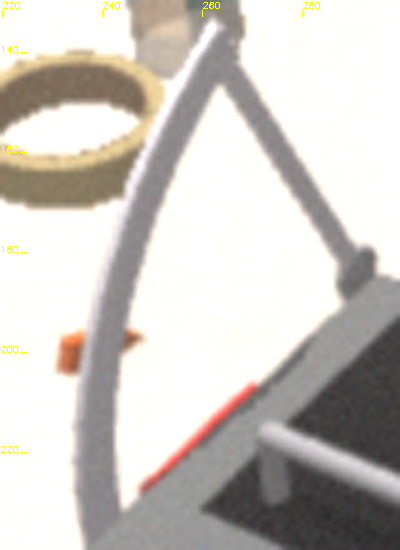

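```bash
cat >> fit.py <<'E'
    def res2(x):
        global obs
        obs=[(n,(np.sign(q[0])*x[3],)+q[1:] if abs(q[0])==43 or i<4 else q,u,v) for i,(n,q,u,v) in enumerate(obs)]
        return res(x[:3])
    s=least_squares(res2,list(p)+[45],loss="soft_l1");p=s.x;print("refit",p,np.round(np.array(s.fun).reshape(-1,2),1))
    np.save("pose.npy",p[:3])
    for n,q in[("handle",(0,130,37)),("tab",(0,207,41))]:print(n,P(p,q))
    for n,U,V in[("scene",379.2,173),("side",247.9,197.1)]:
        g=lambda a:np.linalg.norm(w2px(d[n],P(p,(97,138*np.cos(a),138*np.sin(a))))-[U,V]);A=np.arange(.3,1,.005);a=min(A,key=g);print(n,a,g(a),w2px(d[n],P(p,(97,138*np.cos(a),138*np.sin(a)))))
    # pointer residual at lid angle 0, tip 145
    for n in("scene","side"):print(n,w2px(d[n],P(p,(95,145,0))))
E
python3 fit.py | tail -22
```

```text
0.6 [376.  165.2] [378.5 165.1] [254.2 184.8] [251.9 184. ]
0.65 [376.5 163.2] [379.  163.1] [255.2 181.1] [252.9 180.3]
0.7 [377.  161.3] [379.6 161.3] [256.3 177.5] [254.1 176.6]
0.75 [377.6 159.6] [380.1 159.5] [257.6 173.8] [255.3 173. ]
0.8 [378.1 158. ] [380.7 157.9] [258.9 170.2] [256.6 169.4]
0.85 [378.7 156.5] [381.3 156.5] [260.3 166.6] [258.1 165.8]
0.9 [379.3 155.2] [381.9 155.2] [261.9 163.1] [259.6 162.3]
0.95 [380.  154.1] [382.6 154. ] [263.5 159.6] [261.2 158.8]
refit [ 514.20182085 -315.97274157   -0.56308151   47.96005375] [[ 1.2  1.6]
 [-0.2  0.3]
 [-0.1  0.2]
 [ 1.   0.5]
 [-0.5  2. ]
 [ 0.2  1.6]
 [ 0.2  0.7]
 [-1.8 -0.2]]
handle [ 583.59510546 -206.04289098  114.        ]
tab [ 624.69728172 -140.93059485  118.        ]
scene 0.4400000000000001 3.773187295091664 [375.47900023 172.37461764]
side 0.4150000000000001 3.0216885899712107 [250.86596576 197.67762361]
scene [371.67391001 195.07365775]
side [248.79319262 226.64052529]
```

Run:
```python
from h import *
d=pickle.load(open("s0.pkl","rb"))
pts=[]
for n in("scene","side"):
    s=d[n];R,t,f=cam(s);v,u=np.mgrid[0:400,0:640];z=s["range_z"];m=z>0
    X=np.stack([(u-s["cx"])/f*z,(v-s["cy"])/f*z,z],-1)[m];pts.append((X-t)@R)
p=np.vstack(pts)
H={}
print("y\\x "+" ".join(f"{x:4d}" for x in range(100,900,50)))
for y in range(300,-700,-50):
    print(f"{y:4d}",end=" ")
    for x in range(100,900,50):
        m=(p[:,0]>=x)&(p[:,0]<x+50)&(p[:,1]>=y)&(p[:,1]<y+50)&(p[:,2]>-50)
        print(f"{int(np.percentile(p[m,2],98)) if m.sum()>3 else -99:4d}",end=" ")
    print()
```

```text
y\x  100  150  200  250  300  350  400  450  500  550  600  650  700  750  800  850
 300  -99  -99  -99  -99  -99  -99  -99  -99  -99  -99  -99  -99    3    3    3    7 
 250  -99  -99  -31  -99  -99  -99    4    3  -99  -99  -99    2    3    3    3    7 
 200  -99   -2  -99    4  -99  -99    4    3  -99  -99   48    2    2    3    8  163 
 150    1  -99    6    6    6  -99   28  -99  -99  -99   48    2    3    3   58   60 
 100  152  182    5   11  -99   30   30  -99  -99    1    3   57   15    3   59   60 
  50  209  236  306  295  273  256  201  174   70   67    2   55    3    3   92   92 
   0   11  338  307  297  282  272  227  227  218    2    2    2    2    2  103  106 
 -50  451  440  308  299  281  271  225  224  174   17    2    2    2    6   62   62 
-100    2    0    2    2  149  149  136  108    2    9   61   63    7    6   56   57 
-150    2    0    2    2    2    2    2    2   85   86  135   71    2    2   56   57 
-200    1    0    1    2    2   63   64   85  116  119   94   84    2    2   58   62 
-250  -99    0    2    2    2   61   63   86   86  118  119  171    2    2    4    2 
-300  -99    0    1    2    2    2   83   86   86   87  226  217    2   31   37   37 
-350  -99    0    2    2    2    2    3   77   85   86  233    2    2    2   37   38 
-400  -99    0    2    2    2    6   16   14    2   88  117    2    2    2   37   37 
-450  347    0    2    2    2    2   14   47   56    1    2    2    2    2   37   37 
-500  395  397    1    2    2    1    2    2    2    2    2    2    1    2   35   35 
-550  461  461    2    2    8    2    2    2    2    2    2   10   25   25    2    2 
-600  346  347    2    2   14    2   22    9   26   28    1   24   25   25    2    2 
-650  -99  -99    3    2   13   41   48    1   24   28    2   73   73   24    2    2
```

The index reads about 0.42–0.44 rad. The microscope is up to 300 mm high, so I'll check IK and then approach from above it.

```bash
cat >> h.py <<'E'
def pose(): return np.load("pose.npy")
def CW(q):
    p=pose();c,s=np.cos(p[2]),np.sin(p[2]);return np.array([p[0]+c*q[0]-s*q[1],p[1]+s*q[0]+c*q[1],77+q[2]])
def Rt(a=0,flip=1):
    "tool orientation, leaning with lid angle a"
    p=pose();c,s=np.cos(p[2]),np.sin(p[2]);Rc=np.array([[c,-s,0],[s,c,0],[0,0,1.]])
    ca,sa=np.cos(a),np.sin(a);Ra=np.array([[1,0,0],[0,ca,-sa],[0,sa,ca]])
    # tool y = flip*chamber y, z down
    T=np.array([[-flip,0,0],[0,flip,0],[0,0,-1.]]);return Rc@Ra@T
def HB(a,x=0):
    "handle bar centre at lid angle a"
    return CW((x,130*np.cos(a)-37*np.sin(a),130*np.sin(a)+37*np.cos(a)))
E
python3 - <<'E'
from cell import *
from h import *
for fl in(1,-1):
    print(np.linalg.det(Rt(0,fl)))
    print(ik(CW((0,207,41))+[0,0,-19],Rt(0,fl)),ik(CW((0,207,41))+[0,0,230],Rt(0,fl)))
    for a in(0,.2,.42,.6):
        R=Rt(a,fl);print(a,ik(HB(a)+R[:,2]*19,R))
E
```

```text
1.0
[-0.22188376  0.36182701  0.02576235  1.23473167  0.          0.34119775] [-0.22188376  0.43416799  0.68743998  1.82406832  0.          0.34119775]
0 [-0.33939645  0.32269176 -0.03767882  1.21042575  0.          0.22368506]
0.2 [-0.45152142  0.28848791 -0.04178854  1.21795624  0.19874004  0.11380974]
0.42 [-0.58248663  0.28897245 -0.03100225  1.25948666  0.41991592 -0.02125164]
0.6 [-0.68851966  0.32189619 -0.00804198  1.32624204  0.59463452 -0.15161412]
1.0
[-0.22188376  0.36182701  0.02576235  1.23473167  0.         -2.80039491] [-0.22188376  0.43416799  0.68743998  1.82406832  0.         -2.80039491]
0 [-0.33939645  0.32269176 -0.03767882  1.21042575  0.         -2.91790759]
0.2 [-0.45152142  0.28848791 -0.04178854  1.21795624  0.19874004 -3.02778291]
0.42 [-0.58248663  0.28897245 -0.03100225  1.25948666  0.41991592  3.12034102]
0.6 [-0.68851966  0.32189619 -0.00804198  1.32624204  0.59463452  2.98997854]
```

Run:
```python
from cell import *
from h import *
p=state()["tool_pos"]
move_linear([p[0],p[1],320],vel=250)
g=CW((0,207,41))
goto([g[0],g[1],320],Rt())
set_gripper(50)
move_linear([g[0],g[1],220],vel=200)
print(state()["clock"],state()["tool_pos"],state()["ft_force"],state()["grip_width"])
s={n:snapshot(n) for n in("wrist","scene")}
pickle.dump(s,open("s1.pkl","wb"))
for n in s: cv2.imwrite(f"pics/{n}1.png",s[n]["frame"][:,:,::-1])
print(w2px(s["wrist"],CW((0,207,58))),w2px(s["wrist"],CW((-48,130,37))),w2px(s["wrist"],CW((48,130,37))))
```

```text
4.0167 [ 624.87476211 -140.93491358  220.97887759] [ 0.48096287 -0.2538709   0.32683368] 49.872260240062744
[315.80359639 193.77729371] [215.58071243 125.79743891] [225.81189033 239.71681443]
```

View pics/wrist1.png

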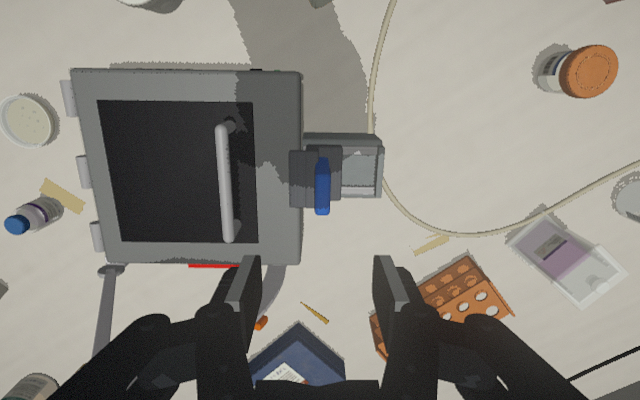

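View pics/scene1.png

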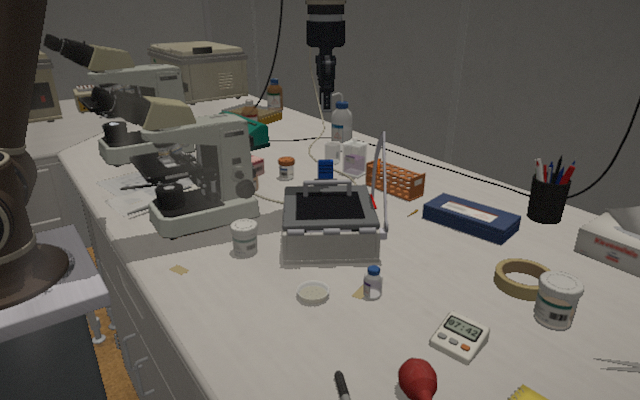

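Run:
```python
from h import *
s=pickle.load(open("s1.pkl","rb"))
crop(s["wrist"],190,100,200,150,4,"w1c.png")
crop(s["wrist"],50,55,270,220,2.9,"w1d.png")
```

```text
(no output)
```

View pics/w1c.png

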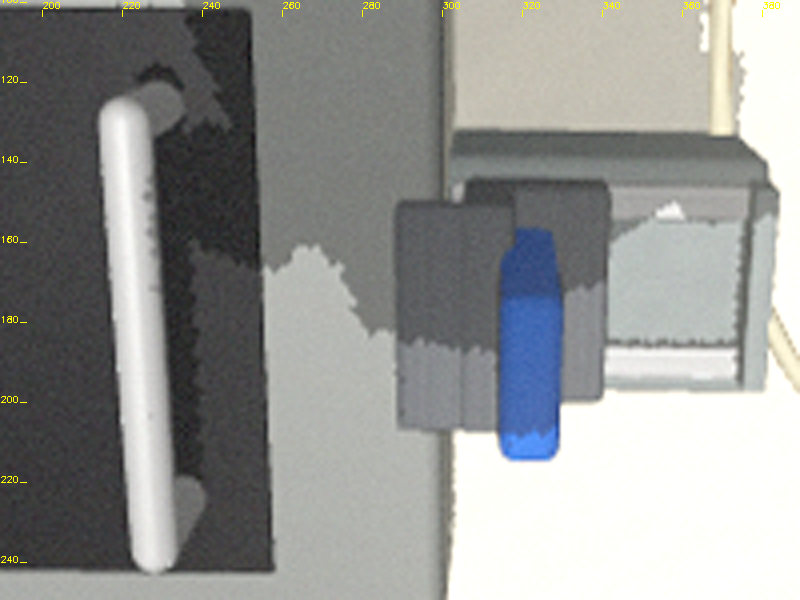

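View pics/w1d.png

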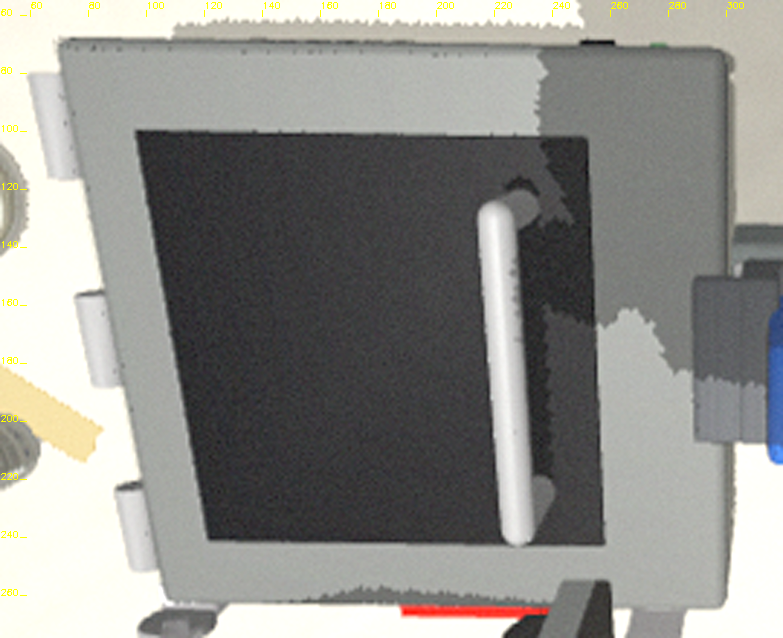

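```bash
cat > fit2.py <<'E'
from h import *
from scipy.optimize import least_squares
d=pickle.load(open("s0.pkl","rb"));d["wrist"]=pickle.load(open("s1.pkl","rb"))["wrist"]
o={"scene":(260,125),"side":(220,120),"wrist":(190,100)}
L=48
obs=[("scene",(-L,130,37),173,228),("scene",(L,130,37),366,229),("side",(L,130,37),213,384),("side",(-L,130,37),391,459),
("scene",(-17,201,58),233,140),("scene",(17,201,58),293,140),("side",(17,213,58),151,487),("side",(-17,213,58),227,521),
("wrist",(-L,130,37),123,104),("wrist",(L,130,37),153,562),("wrist",(17,201,58),500,455),("wrist",(17,213,58),560,455)]
def P(p,q):
    c,s=np.cos(p[2]),np.sin(p[2]);return np.array([p[0]+c*q[0]-s*q[1],p[1]+s*q[0]+c*q[1],77+q[2]])
def res(p):
    r=[]
    for n,q,u,v in obs: 
        k=1 if n=="wrist" else 2
        r+=list(k*(w2px(d[n],P(p,q))-[o[n][0]+u/4-.5,o[n][1]+v/4-.5]))
    return r
s=least_squares(res,pose(),loss="soft_l1");p=s.x
print(p,"\n",np.round(np.array(res(p)).reshape(-1,2),1));np.save("pose.npy",p)
w=d["wrist"];print(CW((0,207,41)),CW((0,130,37)))
import sys
E
python3 fit2.py
python3 - <<'E'
from h import *
w=pickle.load(open("s1.pkl","rb"))["wrist"]
t=np.array([624.87,-140.93,220.98]);
for z in(0,20,-85):print(w2px(w,t+[0,0,z]))
E
```

```text
[ 515.36581505 -314.26238745   -0.56003654] 
 [[ 2.   2.6]
 [-0.9 -0.3]
 [-1.5  2. ]
 [ 1.2  2.5]
 [-1.6  3.3]
 [-0.3  2.6]
 [-0.6  3.3]
 [-4.5  1.5]
 [-2.2 -0.1]
 [ 0.6 -0.6]
 [-3.7  0.9]
 [-3.1  0.9]]
[ 625.32776663 -138.88459751  118.        ] [ 584.42404551 -204.12174642  114.        ]
[315.47439522 244.13548756]
[315.30492971 262.94415176]
[315.92288339 194.35861201]
```

Run:
```python
from cell import *
from h import *
g=CW((0,207.5,41))
move_linear([g[0],g[1],150],vel=150,rotation=Rt())
move_linear([g[0],g[1],101],vel=80)
print(state()["tool_pos"],state()["ft_force"])
s={"wrist":snapshot("wrist")};cv2.imwrite("pics/w2.png",s["wrist"]["frame"][:,:,::-1])
set_gripper(0,strength=40)
t=state();print(t["clock"],t["tool_pos"],t["ft_force"],t["grip_width"])
s=snapshot("side");cv2.imwrite("pics/si2.png",s["frame"][120:320,180:420,::-1].repeat(2,0).repeat(2,1))
```

```text
[ 625.81061321 -138.51604455  101.37860293] [ 0.02080807 -0.54016221  0.01925014]
5.975 [ 625.90000312 -138.38481054  101.59579869] [0.54825972 0.5515107  2.66524527] 10.808562250553347
```

View pics/w2.png

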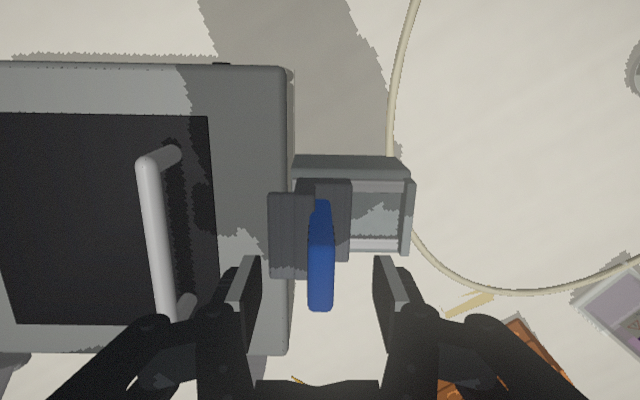

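View pics/si2.png

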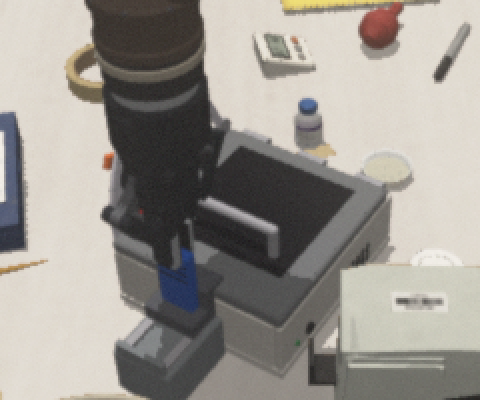

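The tab is held at a width of 10.8 mm and the fingers are on it. Next I'll slide it back, watching the force for the stop.

Run:
```python
from cell import *
from h import *
p=pose();ey=np.array([-np.sin(p[2]),np.cos(p[2]),0])
b=state()["tool_pos"];f0=state()["ft_force"]@ey
k=0
for k in [8,16,24,28,30,31,32,33,34,35,36,37,38,39]:
    move_linear(b+ey*k,vel=40 if k<=28 else 20)
    t=state();F=(t["ft_force"])@ey;print(k,round((t["tool_pos"]-b)@ey,2),round(F,1),np.round(t["ft_force"],1),round(t["grip_width"],1))
    if F<-15: break
print(t["clock"])
s=snapshot("side");cv2.imwrite("pics/si3.png",s["frame"][120:320,180:420,::-1].repeat(2,0).repeat(2,1))
```

```text
8 8.52 0.3 [0.3 0.1 2.2] 10.9
16 16.76 0.7 [ 1.7 -0.2  1.7] 10.3
24 24.69 0.3 [ 3.1 -1.6  1.2] 10.9
28 28.38 0.3 [ 3.5 -1.9  1.2] 10.7
30 29.99 -0.7 [ 4.1 -3.4  0. ] 10.5
31 30.79 -1.3 [ 3.8 -3.9  1.6] 10.6
32 31.73 -1.8 [ 2.9 -3.9  0.5] 10.6
33 32.73 -1.0 [ 4.  -3.7 -0.1] 10.6
34 33.53 -1.8 [ 3.9 -4.6  0.3] 10.7
35 33.53 -5.1 [ 1.8 -7.1  0.9] 10.7
36 33.58 -9.0 [ -0.5 -10.3   1.4] 10.6
37 33.62 -11.2 [ -1.  -12.7   2.1] 10.7
38 33.61 -15.0 [ -3.6 -15.5   3.5] 10.5
9.5833
```

View pics/si3.png

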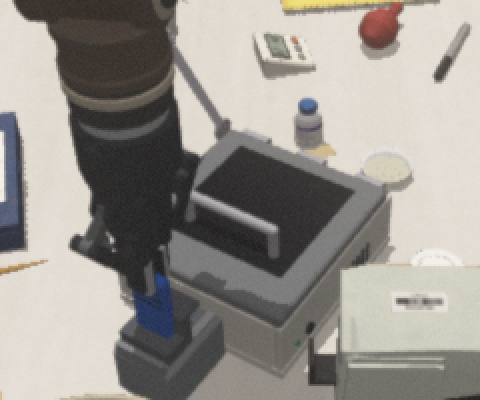

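Run:
```python
from cell import *
from h import *
p=pose();ey=np.array([-np.sin(p[2]),np.cos(p[2]),0]);ex=np.array([np.cos(p[2]),np.sin(p[2]),0])
t=state();c=CW((0,207.5,0))*[1,1,0]
q=t["tool_pos"]-[*c[:2],101];print("lat",q@ex,"long",q@ey)
move_linear(c+ey*35+[0,0,101],vel=20)
t=state();q=t["tool_pos"]-[*c[:2],101];print("lat",q@ex,"long",q@ey,t["ft_force"])
set_gripper(50)
t=state();q=t["tool_pos"]-[*c[:2],101];print("lat",q@ex,"long",q@ey,t["ft_force"])
move_linear(t["tool_pos"]*[1,1,0]+[0,0,175],vel=150)
# back above handle
h=HB(0);move_linear([h[0],h[1],175],vel=150,rotation=Rt())
t=state();print(t["clock"],t["tool_pos"])
s={n:snapshot(n) for n in("wrist","side")};pickle.dump(s,open("s2.pkl","wb"))
cv2.imwrite("pics/w4.png",s["wrist"]["frame"][:,:,::-1]);cv2.imwrite("pics/si4.png",s["side"]["frame"][120:320,180:420,::-1].repeat(2,0).repeat(2,1))
```

```text
lat 0.6798506365306736 long 33.870583767545305
lat 0.7108216777224641 long 33.79308371622494 [ 1.92184683 -6.22521602  3.70266061]
lat -0.44762323311511487 long 35.19363528466518 [-0.02286814 -0.74999462 -0.70740302]
11.95 [ 584.59733528 -203.82006629  174.85500737]
```

View pics/w4.png

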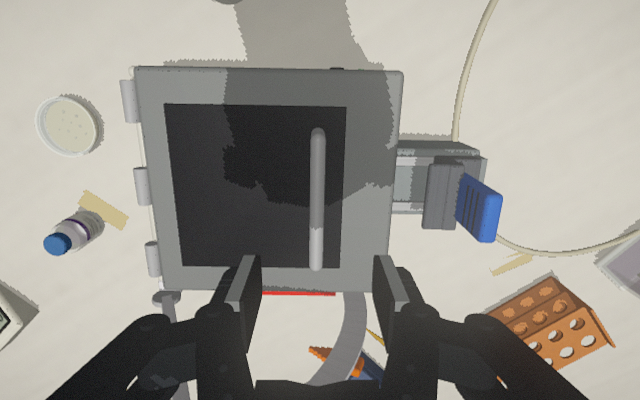

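View pics/si4.png

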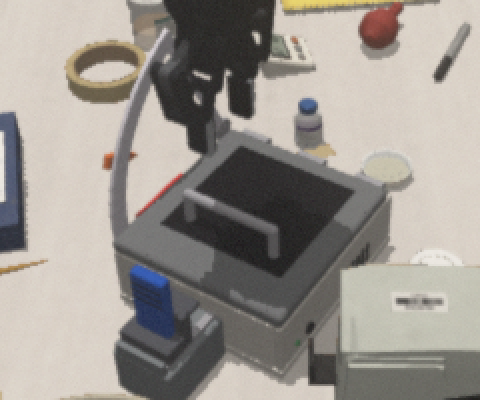

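The jaw stopped at about 33.6 mm of travel and the lid is still shut. The handle is centred at u≈317 in the wrist view. Next: grip the bar and lift it partway, keeping below the index.

```bash
cat > lift.py <<'E'
from cell import *
from h import *
def go(a,vel=50):
    R=Rt(a);move_linear(HB(a)+R[:,2]*18,vel=vel,rotation=R)
def lidang():
    # angle from measured tool pose: grasp point
    t=state();g=t["tool_pos"]-18*t["orientation"][:,2];p=pose();ey=np.array([-np.sin(p[2]),np.cos(p[2])])
    y=(g[:2]-p[:2])@ey;z=g[2]-77;return np.arctan2(z,y)-np.arctan2(37,130),np.hypot(y,z)
def snap(tag):
    s={n:snapshot(n) for n in("scene","side","wrist")};pickle.dump(s,open(f"{tag}.pkl","wb"))
    crop(s["scene"],335,130,75,100,6,f"{tag}_sc.png");crop(s["side"],215,130,110,110,5,f"{tag}_si.png");cv2.imwrite(f"pics/{tag}_w.png",s["wrist"]["frame"][:,:,::-1])
E
python3 - <<'E'
from lift import *
h=HB(0);move_linear([*h[:2],96],vel=80)
print(state()["tool_pos"],state()["ft_force"])
set_gripper(0,strength=60)
t=state();print(t["tool_pos"],t["ft_force"],t["grip_width"],lidang())
for a in(.08,.16,.24,.32):
    go(a);t=state();print(a,np.round(t["ft_force"],1),np.round(lidang(),3),round(t["grip_width"],1))
snap("L1");print(state()["clock"])
E
```

```text
[ 584.81931741 -204.30783574   96.67036282] [ 0.25376771 -0.55024332  0.22715388]
[ 584.42251805 -204.12835382   96.03190026] [ 0.12955814 -0.38269275  0.05802975] -0.14923700795665568 (np.float64(0.00023998673360720035), np.float64(135.16543080400842))
0.08 [-0.4 -0.8  0.2] [8.30000e-02 1.34727e+02] 0.2
0.16 [ 0.4  0.8 -0.6] [  0.159 134.917] -0.1
0.24 [0.5 0.9 0.5] [  0.238 134.946] -0.1
0.32 [-0.3  0.3  0. ] [  0.318 134.96 ] -0.2
15.3
```

```bash
ls pics | grep L1
```

```text
L1_sc.png
L1_si.png
L1_w.png
```

The grip closed on nothing (width about 0), so I need to see why.

View pics/L1_w.png

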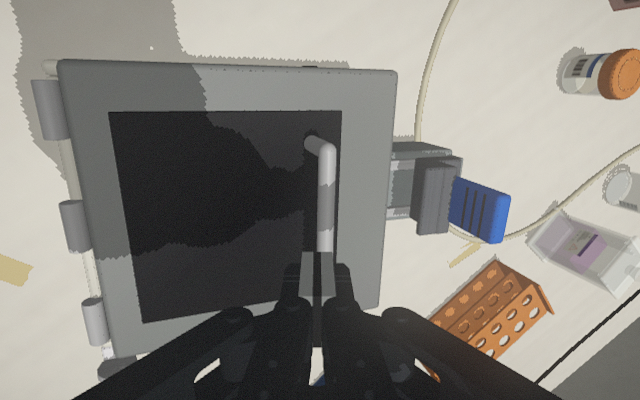

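View pics/L1_si.png

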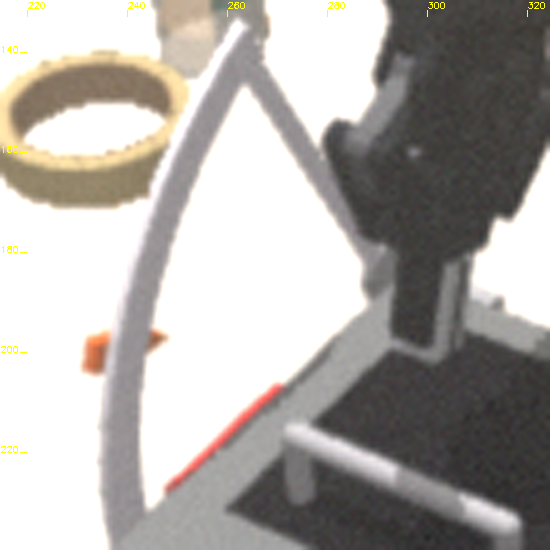

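View pics/L1_sc.png

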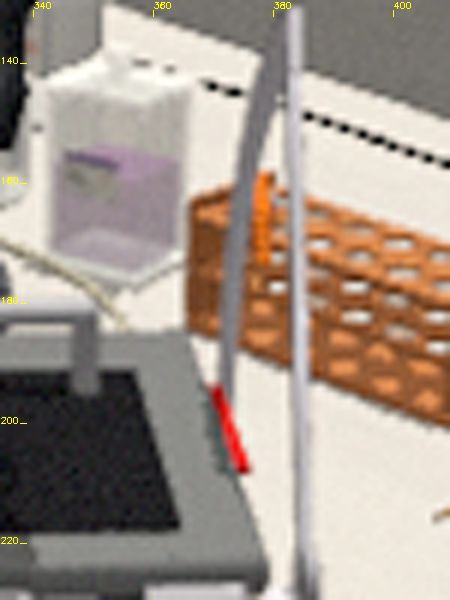

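Run:
```python
from lift import *
h=HB(0);move_linear([*h[:2],175],vel=150,rotation=Rt());set_gripper(50)
move_linear([*h[:2],97],vel=100)
t=state();print(t["clock"],t["tool_pos"],t["orientation"][:,2],t["ft_force"],t["grip_width"])
s={n:snapshot(n) for n in("side","wrist","scene")}
crop(s["side"],220,130,150,130,5,"d_si.png");crop(s["scene"],270,100,130,130,5,"d_sc.png");cv2.imwrite("pics/d_w.png",s["wrist"]["frame"][:,:,::-1])
```

```text
17.2333 [ 584.82893458 -204.2605727    97.6963826 ] [ 9.82261581e-04 -3.72371907e-04 -9.99999448e-01] [-0.11758995  0.01351201  0.54926721] 49.76171920732689
```

View pics/d_w.png

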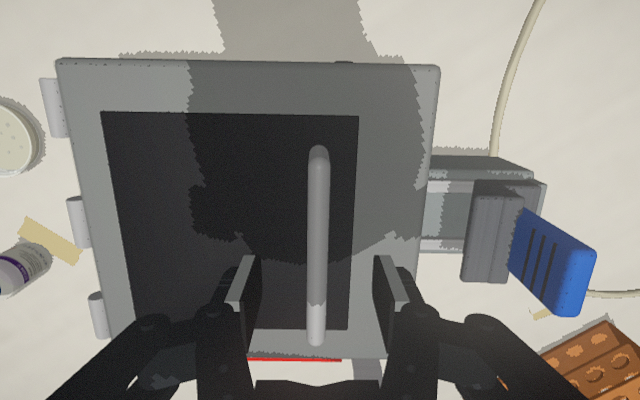

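View pics/d_si.png

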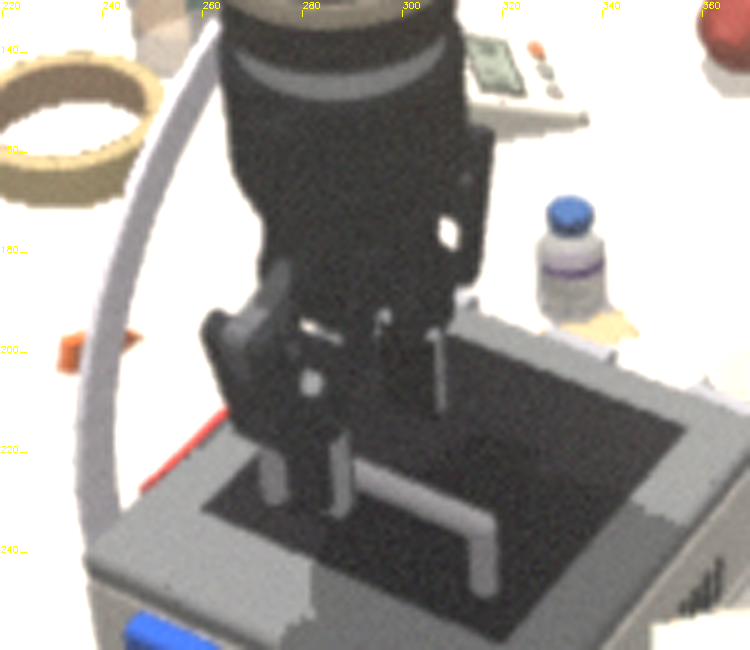

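View pics/d_sc.png

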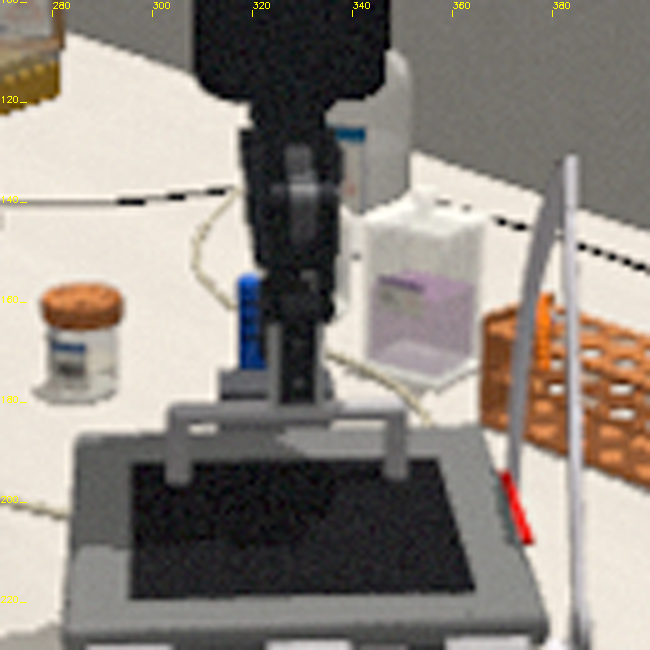

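Run:
```python
from h import *
d=pickle.load(open("s0.pkl","rb"))
for y in(105,155):
  for z in(97,102,107,114,125): print(y,z,w2px(d["scene"],CW((0,y,z-77))),w2px(d["side"],CW((0,y,z-77))))
print(w2px(d["scene"],CW((0,130,37))),w2px(d["side"],CW((0,130,37))))
```

```text
105 97 [328.12919111 194.67403441] [302.61330199 224.47329866]
105 102 [328.1396342  192.38882884] [302.49849512 222.43390817]
105 107 [328.15012342 190.09352794] [302.38286694 220.37992797]
105 114 [328.16488642 186.86301875] [302.21959078 217.4795454 ]
105 125 [328.18827138 181.74581307] [301.95966691 212.86234516]
155 97 [326.3123944  185.26693091] [286.9880264  241.44162489]
155 102 [326.31853303 183.06853018] [286.81143412 239.39198998]
155 107 [326.32469751 180.86087145] [286.6335332  237.32716611]
155 114 [326.33337152 177.75448414] [286.38224554 234.41057209]
155 125 [326.34710623 172.83573309] [285.98202638 229.7653907 ]
[327.22715245 182.19945725] [294.44115554 225.79513698]
```

Run:
```python
from cell import *
from h import *
s={n:snapshot(n) for n in("side","wrist","scene")};pickle.dump(s,open("s3.pkl","wb"))
t=state();print(t["tool_pos"],t["grip_width"])
p=pose();c,q=np.cos(p[2]),np.sin(p[2]);Rc=np.array([[c,-q,0],[q,c,0],[0,0,1.]])
for n,u,v in[("side",284,225),("side",287,229),("side",282,221),("scene",329,175),("scene",329,178),("scene",329,170),("side",306,208),("wrist",246,270),("wrist",384,270),("wrist",317,300)]:
    w=px2w(s[n],u,v);print(n,u,v,np.round(Rc.T@(w-[p[0],p[1],0]),1))
```

```text
[ 584.67314137 -204.20168322   97.49681937] 50.02222900088142
side 284 225 [ -5.5 166.3 147.8]
side 287 229 [ -7.2 161.4 135.5]
side 282 221 [ -3.5 168.1 157.3]
scene 329 175 [  0.7  94.8 143.2]
scene 329 178 [  0.8  95.  136.9]
scene 329 170 [  0.8  95.8 153.2]
side 306 208 [ -8.4 103.9 139.3]
wrist 246 270 [ -9.1 102.7 140.8]
wrist 384 270 [ -9.1 157.5 140.7]
wrist 317 300 [ 20.2 130.9 118.5]
```

Run:
```python
from h import *
s=pickle.load(open("L1.pkl","rb"))
p=pose();R=Rt(.32);tcp=HB(.32)+R[:,2]*18
# points in the tool frame
for n in("side","scene","wrist"):
    q=s[n];Rc,t,f=cam(q);v,u=np.mgrid[0:400,0:640];z=q["range_z"];m=z>0
    X=((np.stack([(u-q["cx"])/f*z,(v-q["cy"])/f*z,z],-1)[m]-t)@Rc-tcp)@R
    k=(abs(X[:,0])<14)&(abs(X[:,1])<30)&(X[:,2]>-90)&(X[:,2]<20);X=X[k]
    h,e=np.histogram(X[:,2],bins=np.arange(-90,21,5));print(n,list(zip(e[:-1].astype(int),h)))
s=pickle.load(open("s3.pkl","rb"));R=Rt(0);tcp=np.array([584.7,-204.2,97.5])
for n in("side","scene","wrist"):
    q=s[n];Rc,t,f=cam(q);v,u=np.mgrid[0:400,0:640];z=q["range_z"];m=z>0
    X=((np.stack([(u-q["cx"])/f*z,(v-q["cy"])/f*z,z],-1)[m]-t)@Rc-tcp)@R
    k=(abs(X[:,0])<14)&(abs(X[:,1])<45)&(abs(X[:,1])>18)&(X[:,2]>-90)&(X[:,2]<20);X=X[k]
    h,e=np.histogram(X[:,2],bins=np.arange(-90,21,5));print(n,list(zip(e[:-1].astype(int),h)))
```

```text
side [(np.int64(-90), np.int64(30)), (np.int64(-85), np.int64(40)), (np.int64(-80), np.int64(56)), (np.int64(-75), np.int64(59)), (np.int64(-70), np.int64(26)), (np.int64(-65), np.int64(30)), (np.int64(-60), np.int64(43)), (np.int64(-55), np.int64(44)), (np.int64(-50), np.int64(39)), (np.int64(-45), np.int64(36)), (np.int64(-40), np.int64(39)), (np.int64(-35), np.int64(38)), (np.int64(-30), np.int64(25)), (np.int64(-25), np.int64(6)), (np.int64(-20), np.int64(0)), (np.int64(-15), np.int64(0)), (np.int64(-10), np.int64(0)), (np.int64(-5), np.int64(0)), (np.int64(0), np.int64(0)), (np.int64(5), np.int64(0)), (np.int64(10), np.int64(0)), (np.int64(15), np.int64(7))]
scene [(np.int64(-90), np.int64(4)), (np.int64(-85), np.int64(2)), (np.int64(-80), np.int64(12)), (np.int64(-75), np.int64(15)), (np.int64(-70), np.int64(4)), (np.int64(-65), np.int64(0)), (np.int64(-60), np.int64(8)), (np.int64(-55), np.int64(25)), (np.int64(-50), np.int64(25)), (np.int64(-45), np.int64(22)), (np.int64(-40), np.int64(24)), (np.int64(-35), np.int64(16)), (np.int64(-30), np.int64(10)), (np.int64(-25), np.int6
[... 2271 characters left out ...]
(0))]
wrist [(np.int64(-90), np.int64(198)), (np.int64(-85), np.int64(3057)), (np.int64(-80), np.int64(1823)), (np.int64(-75), np.int64(1253)), (np.int64(-70), np.int64(592)), (np.int64(-65), np.int64(1131)), (np.int64(-60), np.int64(788)), (np.int64(-55), np.int64(739)), (np.int64(-50), np.int64(658)), (np.int64(-45), np.int64(616)), (np.int64(-40), np.int64(527)), (np.int64(-35), np.int64(350)), (np.int64(-30), np.int64(113)), (np.int64(-25), np.int64(0)), (np.int64(-20), np.int64(0)), (np.int64(-15), np.int64(0)), (np.int64(-10), np.int64(0)), (np.int64(-5), np.int64(0)), (np.int64(0), np.int64(0)), (np.int64(5), np.int64(0)), (np.int64(10), np.int64(4147)), (np.int64(15), np.int64(236))]
```

All three cameras agree that the real fingertips sit about 25 mm behind the reported TCP, because the lid and bar heights read correctly. The grasp was therefore too high. I'll put the bar about 41 mm behind the reported TCP and descend with a force guard.

```bash
sed -i 's/R\[:,2\]\*18/R[:,2]*41/; s/-18\*t/-41*t/' lift.py
python3 - <<'E'
from lift import *
h=HB(0)
for z in(90,84,78,73):
    move_linear([*h[:2],z],vel=50);t=state();print(z,np.round(t["ft_force"],2))
    if abs(t["ft_force"][2])>4: break
set_gripper(0,strength=60)
t=state();print(t["clock"],t["tool_pos"],np.round(t["ft_force"],2),t["grip_width"],lidang())
snap("G1")
E
```

```text
90 [-0.31  0.49 -0.45]
84 [ 0.04 -0.09  0.31]
78 [-0.22 -0.38 -0.67]
73 [ 0.11 -0.97 -0.03]
19.0667 [ 584.66823262 -203.9674304    73.26232034] [-0.73  1.51  1.41] 7.874600563777627 (np.float64(0.0013855705784453498), np.float64(135.46177016999653))
```

View pics/G1_w.png

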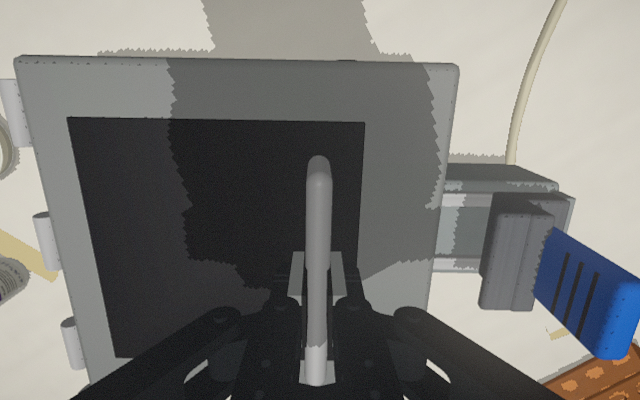

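The bar is now between the pads at u≈318. I'll lift in small steps to about 0.34, below the index.

Run:
```python
from lift import *
for a in(.06,.14,.22,.30,.35):
    go(a);t=state();print(a,np.round(t["ft_force"],1),np.round(lidang(),3),round(t["grip_width"],1))
    if np.linalg.norm(t["ft_force"])>35: print("stop");break
snap("L2");print(state()["clock"])
```

```text
0.06 [ 3.2  2.7 -3.1] [5.80000e-02 1.35408e+02] 7.4
0.14 [ 2.9  4.2 -3.6] [  0.138 135.407] 7.7
0.22 [ 3.4  4.7 -2.7] [  0.218 135.395] 7.5
0.3 [ 2.5  5.6 -2.3] [  0.298 135.398] 7.9
0.35 [ 4.   5.3 -1.9] [  0.347 135.389] 7.6
21.0333
```

View pics/L2_sc.png

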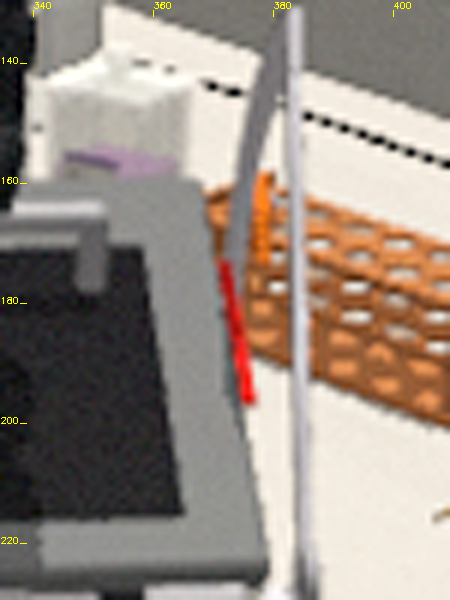

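View pics/L2_si.png

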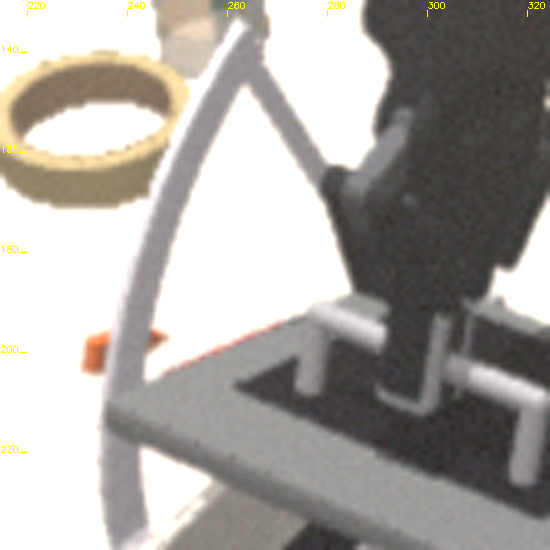

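View pics/L2_w.png

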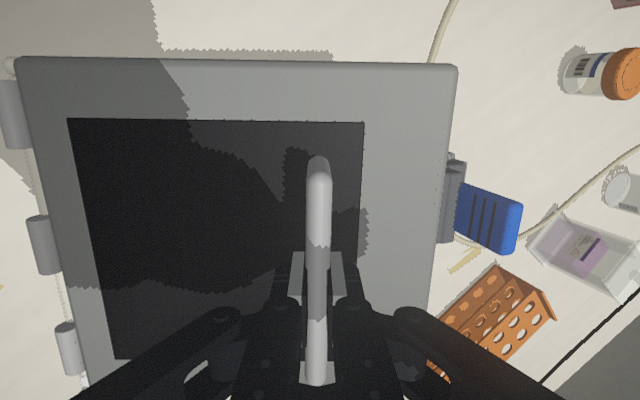

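Run:
```python
from h import *
p=pose();c,q=np.cos(p[2]),np.sin(p[2]);Rc=np.array([[c,-q,0],[q,c,0],[0,0,1.]])
L=lambda w:Rc.T@(np.asarray(w)-[p[0],p[1],77])
s=pickle.load(open("L2.pkl","rb"));d=pickle.load(open("s0.pkl","rb"));w4=pickle.load(open("s2.pkl","rb"))["wrist"]
for n in("scene","side"):print(n,"cam in chamber",L(ray(d[n],0,0)[0]))
print("pointer shut: pred",[w2px(d[n],CW((x,145,0))).round(1) for n in("scene","side") for x in(92,97)],"obs scene~(370.5,194) side (248.1,227.5)")
a=.347;print("pred .347",w2px(s["scene"],CW((94,145*np.cos(a),145*np.sin(a)))),"obs (371.8,173)")
# index tip side ray, at various x
o,w=ray(s["side"],247.7,197.1);o=L(o);w=Rc.T@w
for x in(92,96,100,104,108):
    P=o+w*(x-o[0])/w[0];print(x,P.round(1),np.hypot(*P[1:]).round(1),np.arctan2(P[2],P[1]).round(3))
for u,v in[(245,197),(243,198),(232,200),(234,199)]: print(u,v,L(px2w(s["side"],u,v)).round(1))
for v in(160,164,168,171): print("sc",v,L(px2w(s["scene"],378,v)).round(1),L(px2w(s["scene"],379,v)).round(1))
crop(w4,280,275,110,110,6,"w4c.png")
```

```text
scene cam in chamber [ -67.14653208 -747.94361168  391.03048493]
side cam in chamber [-390.92330345  661.49067427  652.59350207]
pointer shut: pred [array([369.9, 194.7]), array([372.3, 194.6]), array([249.5, 228. ]), array([247.3, 227.1])] obs scene~(370.5,194) side (248.1,227.5)
pred .347 [372.53541206 174.34427258] obs (371.8,173)
92 [ 92.  137.7  69.2] 154.2 0.466
96 [ 96.  133.4  64.4] 148.1 0.45
100 [100.  129.   59.6] 142.1 0.433
104 [104.  124.7  54.8] 136.2 0.414
108 [108.  120.4  49.9] 130.3 0.393
245 197 [103.9 131.7  60.1]
243 198 [ 98.9 142.6  67.8]
232 200 [109.5 159.6  71.1]
234 199 [105.1 158.8  74.7]
sc 160 [106.8 151.8  74.8] [135.1 285.3  27.8]
sc 164 [105.3 141.8  69.6] [107.6 142.9  69.2]
sc 168 [104.1 133.6  64. ] [107.5 140.2  61.5]
sc 171 [103.8 130.2  58.7] [105.9 130.1  58.7]
```

View pics/w4c.png

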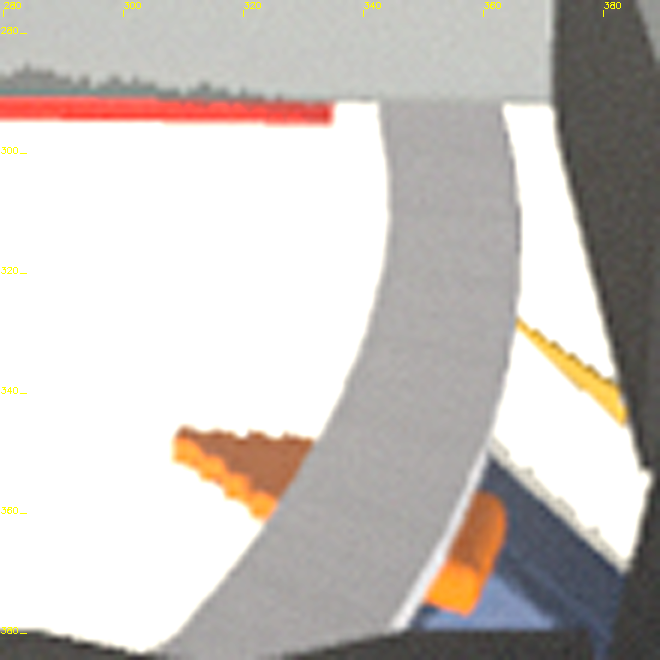

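Run:
```python
from h import *
p=pose();c,q=np.cos(p[2]),np.sin(p[2]);Rc=np.array([[c,-q,0],[q,c,0],[0,0,1.]])
L=lambda w:Rc.T@(np.asarray(w)-[p[0],p[1],77])
s=pickle.load(open("L2.pkl","rb"));w4=pickle.load(open("s2.pkl","rb"))["wrist"]
for a in(.38,.40,.42,.44,.46):
    P=CW((104,138*np.cos(a),138*np.sin(a)));print(a,w2px(s["scene"],P).round(1),w2px(s["side"],P).round(1),w2px(w4,P).round(1))
print("obs sc (378.3,173) side (247.7,197.1) wrist", 280+176/6-.5,275+445/6-.5)
print("wrist4 pointer shut pred",w2px(w4,CW((94,145,0))),"obs",280+333/6-.5,275+112/6-.5)
for n,b in(("scene",(374,384,155,178)),("side",(226,256,192,206))):
    im=s[n]["frame"].astype(int);A=[]
    for v in range(b[2],b[3]):
        for u in range(b[0],b[1]):
            r,g,bl=im[v,u]
            if r>90 and g<.65*r and bl<.4*r and s[n]["range_z"][v,u]>0:
                z=s[n]["range_z"][v,u];R,t,f=cam(s[n]);X=L(R.T@(np.array([(u-s[n]["cx"])/f*z,(v-s[n]["cy"])/f*z,z])-t))
                if 98<X[0]<115 and 130<np.hypot(X[1],X[2])<185:A.append([X[0],np.hypot(X[1],X[2]),np.arctan2(X[2],X[1])])
    A=np.array(A);print(n,len(A),np.median(A,0),A[:,2].min(),A[:,2].max())
# pointer red by depth at .347
for n in("scene","side"):
    im=s[n]["frame"].astype(int);m=(im[...,0]>120)&(im[...,1]<50)&(im[...,2]<60);A=[]
    for v,u in zip(*np.nonzero(m)):
        z=s[n]["range_z"][v,u];R,t,f=cam(s[n]);X=L(R.T@(np.array([(u-s[n]["cx"])/f*z,(v-s[n]["cy"])/f*z,z])-t))
        if 85<X[0]<105 and 80<np.hypot(X[1],X[2])<155:A.append([X[0],X[1],X[2],np.hypot(X[1],X[2]),np.arctan2(X[2],X[1])])
    A=np.array(A);print("red",n,len(A),np.median(A,0).round(3));print(A[np.argsort(A[:,3])][-4:].round(3) if len(A) else "")
```

```text
0.38 [378.1 174.8] [246.8 199.7] [312.8 343.6]
0.4 [378.2 173.8] [247.  198.3] [311.3 346. ]
0.42 [378.4 172.8] [247.2 196.9] [309.7 348.5]
0.44 [378.6 171.9] [247.4 195.4] [308.1 351. ]
0.46 [378.7 170.9] [247.7 194. ] [306.3 353.5]
obs sc (378.3,173) side (247.7,197.1) wrist 308.8333333333333 348.6666666666667
wrist4 pointer shut pred [332.70569844 292.63603065] obs 335.0 293.1666666666667
scene 39 [105.05566112 154.35647226   0.44667542] 0.3913858071415883 0.4678007422939198
side 12 [105.68757733 175.29309053   0.43188703] 0.40466685585946655 0.456592273708429
red scene 31 [ 92.364  95.576  36.888 102.076   0.359]
[[ 92.895 123.134  46.432 131.597   0.361]
 [ 93.325 126.005  47.487 134.657   0.36 ]
 [ 93.578 127.91   48.931 136.95    0.365]
 [ 93.181 138.165  49.402 146.732   0.343]]
red side 0 nan
  return _methods._mean(a, axis=axis, dtype=dtype,
  ret = ret.dtype.type(ret / rcount)
```

The index tip fits 0.42 rad in all three views, and the lid follows the arc. I'll go to 0.42 and compare directly.

Run:
```python
from lift import *
for a in(.39,.42):
    go(a,vel=30)
wait(.3);t=state();print(a,np.round(t["ft_force"],1),np.round(lidang(),3),round(t["grip_width"],1))
snap("L3");print(state()["clock"])
s=pickle.load(open("L3.pkl","rb"))["scene"];crop(s,358,150,35,50,12,"L3_z.png")
a=.42;print([w2px(s,CW((93,r*np.cos(a)-z*np.sin(a),r*np.sin(a)+z*np.cos(a)))).round(1) for r,z in((145,0),(145,2),(145,-2),(100,0))])
```

```text
0.42 [ 4.2  5.4 -2.2] [  0.416 135.407] 8.1
22.0917
[array([372.6, 170.6]), array([372.7, 169.9]), array([372.5, 171.3]), array([375.6, 186.5])]
```

View pics/L3_z.png

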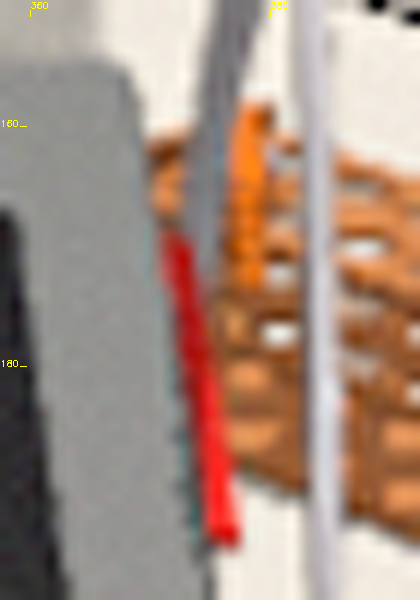

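View pics/L3_si.png

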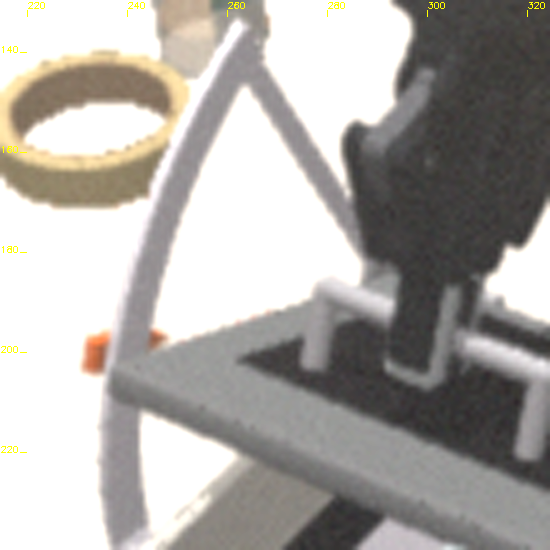

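Scene pointer tip is at (371.5,168.8) and the index tip at about (378.3,173.2). As an independent check I'll get the lid angle from a depth plane fit.

```bash
cat > plane.py <<'E'
from h import *
p=pose();c,q=np.cos(p[2]),np.sin(p[2]);Rc=np.array([[c,-q,0],[q,c,0],[0,0,1.]])
def pts(s):
    R,t,f=cam(s);v,u=np.mgrid[0:400,0:640];z=s["range_z"];m=z>0
    X=(np.stack([(u-s["cx"])/f*z,(v-s["cy"])/f*z,z],-1)[m]-t)@R;return (X-[p[0],p[1],77])@Rc
def lidfit(s,a):
    X=pts(s)
    for _ in range(4):
        y=X[:,1]*np.cos(a)+X[:,2]*np.sin(a);z=-X[:,1]*np.sin(a)+X[:,2]*np.cos(a)
        k=(abs(X[:,0])<80)&(y>10)&(y<178)&(abs(z-7)<5)
        A=np.c_[y[k],X[k,0],np.ones(k.sum())];w=np.linalg.lstsq(A,z[k],rcond=None)[0];a+=np.arctan(w[0])
    y0=np.median(y[k]);return round(a,4),k.sum(),round(w[1],4),round(w[2],2), "via handle-radius:",round(a+ (w[2]-7)/120,4)
if __name__=="__main__":
    d=pickle.load(open("s0.pkl","rb"))
    for n in("scene","side"):print("shut",n,lidfit(d[n],0))
    print("shut wrist",lidfit(pickle.load(open("s2.pkl","rb"))["wrist"],0),lidfit(pickle.load(open("G1.pkl","rb"))["wrist"],0))
    for tag,a in(("L2",.347),("L3",.416)):
        s=pickle.load(open(tag+".pkl","rb"))
        for n in s:print(tag,n,lidfit(s[n],a))
E
python3 plane.py
```

```text
shut scene (np.float64(-0.0008), np.int64(2725), np.float64(-0.0004), np.float64(8.21), 'via handle-radius:', np.float64(0.0093))
shut side (np.float64(-0.004), np.int64(5009), np.float64(-0.0004), np.float64(7.75), 'via handle-radius:', np.float64(0.0023))
shut wrist (np.float64(-0.0051), np.int64(40978), np.float64(0.0014), np.float64(7.52), 'via handle-radius:', np.float64(-0.0008)) (np.float64(-0.0051), np.int64(78875), np.float64(0.0034), np.float64(7.5), 'via handle-radius:', np.float64(-0.0009))
L2 scene (np.float64(0.3448), np.int64(4348), np.float64(0.0051), np.float64(7.5), 'via handle-radius:', np.float64(0.349))
L2 side (np.float64(0.3399), np.int64(2754), np.float64(0.0059), np.float64(7.86), 'via handle-radius:', np.float64(0.3471))
L2 wrist (np.float64(0.3395), np.int64(78598), np.float64(0.0092), np.float64(7.22), 'via handle-radius:', np.float64(0.3413))
L3 scene (np.float64(0.4131), np.int64(4677), np.float64(0.0062), np.float64(7.38), 'via handle-radius:', np.float64(0.4163))
L3 side (np.float64(0.4097), np.int64(2378), np.float64(0.0068), np.float64(7.85), 'via handle-radius:', np.float64(0.4167))
L3 wrist (np.float64(0.4092), np.int64(78583), np.float64(0.0104), np.float64(7.17), 'via handle-radius:', np.float64(0.4106))
```

Run:
```python
import plane as pl
from h import *
from scipy.optimize import least_squares
p0=pose();h0=CW((0,150,0))
L2=pickle.load(open("L2.pkl","rb"));L3=pickle.load(open("L3.pkl","rb"));w4=pickle.load(open("s2.pkl","rb"))["wrist"];d=pickle.load(open("s0.pkl","rb"))
for dl in(0,-.01,-.02,-.03,-.04,.02):
    y=p0[2]+dl;c,s=np.cos(y),np.sin(y);Rc=np.array([[c,-s,0],[s,c,0],[0,0,1.]])
    o=h0[:2]-Rc[:2,:2]@[0,150]
    pl.p=np.array([*o,y]);pl.Rc=Rc
    W=lambda q:Rc@np.array(q,float)+[*o,77]
    def f(v):
        P=W((v[1],138*np.cos(v[0]),138*np.sin(v[0])));return np.r_[w2px(L2["scene"],P)-[378.3,173.2],w2px(L2["side"],P)-[247.7,197.1],(w2px(w4,P)-[308.8,348.6])/2]
    r=least_squares(f,[.42,104])
    print(dl,[pl.lidfit(L3[n],.415)[2] for n in L3],[pl.lidfit(L3[n],.415)[0] for n in L3],"idx",r.x.round(3),r.fun.round(1),"ptr shut",[w2px(S,W((93,145,0))).round(1) for S in(d["scene"],d["side"],w4)])
print("obs ptr: sc (370.5,194.5) si (248.1,227.5) w (335,293.2)")
```

```text
0 [np.float64(0.0062), np.float64(0.0068), np.float64(0.0104)] [np.float64(0.4131), np.float64(0.4097), np.float64(0.4092)] idx [  0.421 103.545] [-0.1 -0.4 -0.3 -0.2  0.4 -0.2] ptr shut [array([370.4, 194.7]), array([249. , 227.8]), array([332.7, 291.6])]
-0.01 [np.float64(0.0026), np.float64(0.0032), np.float64(0.0065)] [np.float64(0.4131), np.float64(0.4097), np.float64(0.4093)] idx [  0.416 104.163] [ 0.1  0.  -0.2 -0.3 -0.1 -0.3] ptr shut [array([370.4, 194.8]), array([249.4, 227.6]), array([331.7, 291.6])]
-0.02 [np.float64(-0.0012), np.float64(-0.0005), np.float64(0.0026)] [np.float64(0.413), np.float64(0.4097), np.float64(0.4094)] idx [  0.411 104.77 ] [ 0.3  0.4 -0.  -0.3 -0.6 -0.4] ptr shut [array([370.5, 195. ]), array([249.7, 227.3]), array([330.6, 291.5])]
-0.03 [np.float64(-0.005), np.float64(-0.0043), np.float64(-0.0013)] [np.float64(0.4129), np.float64(0.4096), np.float64(0.4095)] idx [  0.406 105.365] [ 0.6  0.8  0.1 -0.4 -1.1 -0.6] ptr shut [array([370.5, 195.2]), array([250., 227.]), array([329.5, 291.5])]
-0.04 [np.float64(-0.0087), np.float64(-0.008), np.float64(-0.0052)] [np.float64(0.4129), np.float64(0.4095), np.float64(0.4095)] idx [  0.402 105.949] [ 0.8  1.3  0.3 -0.4 -1.7 -0.7] ptr shut [array([370.5, 195.4]), array([250.4, 226.7]), array([328.5, 291.4])]
0.02 [np.float64(0.0137), np.float64(0.0144), np.float64(0.018)] [np.float64(0.4131), np.float64(0.4095), np.float64(0.4089)] idx [  0.431 102.275] [-0.6 -1.2 -0.5 -0.2  1.4 -0. ] ptr shut [array([370.3, 194.3]), array([248.4, 228.4]), array([334.9, 291.7])]
obs ptr: sc (370.5,194.5) si (248.1,227.5) w (335,293.2)
```

The lid reads 0.41–0.416 and the index 0.41–0.42, so they agree within error. I'll do one last steadiness and scene check before handing in.

Run:
```python
from lift import *
print(np.abs(state()["dq"]).max(),lidang()[0])
s=snapshot("side");cv2.imwrite("pics/fin.png",s["frame"][:,:,::-1]);wait(.5)
t=state();print(np.abs(t["dq"]).max(),lidang()[0],t["clock"],t["ft_force"])
```

```text
0.0013474846943105898 0.4157176247848427
0.0009502994582496263 0.4155428271655001 22.6417 [ 3.80601606  4.93871799 -2.04405371]
```

View pics/fin.png

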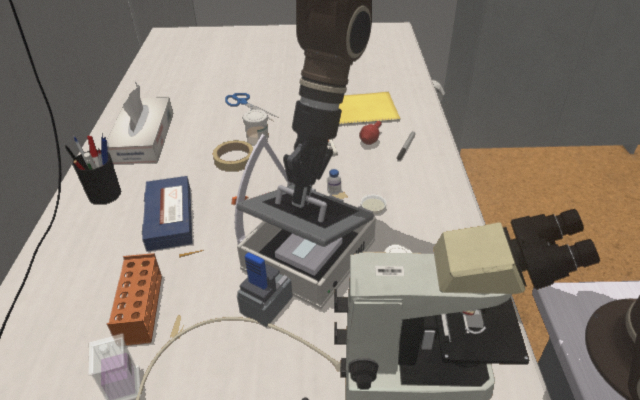

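The lid is held open at (305,215), the jaw is back with its tab at (260,270), the index is unmoved at (235,200), and the bottle and dish are where they were.

```bash
python3 -c "
from cell import *
hand_in()"
```

```text
the job is handed in; nothing more can be done
```

I slid the clamp jaw fully back with the lid shut, lifted the lid by its handle to the orange index, and handed the job in still holding it there. No verdict was reported.

- **Jaw:** it moved 33.6 mm and then the force rose to about 15 N, so it is at its stop.
- **Lid against index:** the arm pose puts the lid at 0.416 rad. Depth plane fits from the three cameras gave 0.409–0.413. The index reads 0.411–0.421 rad, depending on a yaw uncertainty of about 0.02. They agree within about 0.01 rad, and the highest angle I commanded was 0.42.
- **Steadiness:** the lid did not drift measurably over the last 0.5 s. The force at the wrist was about 6.5 N, and the clock stood at 22.6 s shortly before hand-in.
- **Surroundings:** the index, bottle and dish looked unmoved in the last side view. I did not check the jar in that view.

**What went wrong or disagreed:**
- My first grasp of the handle closed on nothing, above the bar. All three cameras showed the real fingertips about 25 mm behind the reported TCP. I corrected for that and the second grasp held; nothing was disturbed.
- The same offset means the tab was gripped only near its top.
- The red pointer's tip in the scene picture sat about 1 pixel higher than predicted, which would be about 0.02 rad. The depth fits did not support that, so I left the lid where it was.

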